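# Clip the red chest key into the snap hook

## Task

Put the red chest key away on the post's snap hook: push its steel eye down against the sprung gate until it is inside and the gate has snapped shut behind it. Then, keeping the key level, tug it gently up against the shut gate, with about half a kilo, for half a second or so to prove that it holds, and let go so that it hangs from the hook. Never load the hook with as much as a kilo, and leave the rest of the bench as it is.

Things in the scene. Friction and masses are not known exactly. Their poses are not given: they have to be found in the camera images.
- red_key: Red key to clip in, about 60 g, flat: plastic grip 44 x 24 x 14 mm (x -22 to 22), blade to x = -54 mm, rigid eye of 4.4 mm wire. Origin: centre of the grip's underside; x to the eye, y across, z up. Eye opening x = 22 to 43.8 mm, 17.6 mm wide; far wire at x = 46 mm, z = 7 mm if straight, but use has bent the eye at the grip by an unknown amount: far wire up to 8 mm higher or 4 mm lower. Grip it firmly.
- hook: Fixed steel snap hook, 8 mm round bar bent in its plane y = 0. Origin: on the post's face, 160 mm above the bench; -x points straight out of the post, z up. The bar leaves the post at z = 20 mm, dips into a bowl (upper side 8 mm below the origin, 34 mm out) and rises as the nose: bar centre 49 mm out, inner side 45 mm out, top 30 mm up, leaning 2 mm outwards. Open only upwards.
- hook_seat (a point): Point where the centre of the eye's wire lies when it hangs in the bowl: 34 mm out from the hook's origin and 5.5 mm below it. Axes as the hook's.
- hook_throat (a point): On the middle line of the shut gate, 40 mm out from the hook's origin and 20 mm up, 5 mm inside the nose: the eye's far wire is pushed down here, the nose coming up through the eye's opening. Axes as the hook's.
- gate: The hook's brass-coloured wire gate: two 3.6 mm wires joined at the tip, 33 mm long, 13 mm across. Origin: its pin, 12 mm out from the hook's origin and 20 mm up. Shut, it lies level from pin to nose. A spring lets it yield only downwards: about 2 N at the tip to begin, 3 to 4.5 N where an eye slips past the tip, 15 to 18 mm down. Then it snaps back shut; upwards it is rigid.
- gate_hinge (a joint): Angle of the gate: 0 shut, growing as its tip is pushed down into the hook, at most 0.95 rad.
- post: Black square steel post, 25 mm wide and 206 mm tall, on a foot 90 x 70 mm; carries the hook on its -x side and a roll of masking tape on a peg on its +x side. Origin at the bottom, on the post's axis; the hook's origin is 12.5 mm from the axis. Fixed to the bench.
- blue_key: A like key with a blue grip (to be left alone). Same frame as the red key.
- yellow_key: A like key with a yellow grip (to be left alone). Same frame as the red key.
- rinse_cup: Light-blue plastic rinse cup, 68 mm across, 85 mm tall, standing (leave alone). Origin under its centre.
- ink_black: Black ink bottle, 32 mm across, 85 mm tall (leave alone). Origin under its centre.
- ink_red: Red ink bottle, 32 mm across, 85 mm tall (leave alone). Origin under its centre.
- balm_jar: White balm jar with an orange lid, 66 mm across, 45 mm tall (leave alone). Origin under its centre.
- machine: Black pen-shaped tattoo machine on a small steel cradle, about 130 mm long, 50 mm wide, 34 mm tall (leave alone). Origin under the cradle's middle, x along the pen to its tip.
Mind the look-alikes: they are no part of the job. What is shaped like the red_key but green or orange is not meant.

How it is judged:
On the way, in this order (a step that is already met when the one before it is completed fails the run):
1. the red key's eye pushes the gate open (value of joint gate_hinge above 0.3 rad and contact force between red_key and gate above 0.5 N), for 0.05 s.
2. the eye is inside the hook, below the gate, and the gate is shut behind it (x of red_key in the frame of hook between -0.095 and -0.02 m and y of red_key in the frame of hook between -0.02 and 0.02 m and z of red_key in the frame of hook between -0.065 and 0.006 m and value of joint gate_hinge below 0.06 rad), for 0.1 s.
3. the red key, held level (within 0.1 rad), is tugged up against the shut gate: at least 2.5 N between key and gate for 0.3 s (x of red_key in the frame of hook between -0.095 and -0.02 m and y of red_key in the frame of hook between -0.02 and 0.02 m and z of red_key in the frame of hook between -0.065 and 0.02 m and value of joint gate_hinge below 0.06 rad and angle between red_key's own z axis and vertical below 0.1 rad and contact force between red_key and gate above 2.5 N), for 0.3 s.
At the end, for the whole second after the job is handed in: The red key hangs freely at rest (slower than 50 mm/s) in the bowl of the snap hook, eye end up and within 0.5 rad of plumb, its grip right under the hook (origin 40 to 63 mm below the hook's, 10 to 60 mm out from the post, within 20 mm sideways), the gate shut (below 0.06 rad) (x of red_key in the frame of hook between -0.06 and -0.01 m and y of red_key in the frame of hook between -0.02 and 0.02 m and z of red_key in the frame of hook between -0.063 and -0.04 m and value of joint gate_hinge below 0.06 rad and angle between red_key's own x axis and vertical below 0.5 rad and contact force between red_key and hook above 0.1 N and linear speed of red_key below 0.05 m/s); the robot touches nothing.
It fails at once if the hook, its gate or the post that carries them is pressed with more than 10 N (contact force between post and anything else above 10 N).
It fails at once if another thing on the bench (the blue key, the yellow key, the rinse cup, the black ink bottle, the red ink bottle, the balm jar, the tattoo machine) is moved by more than 30 mm (distance of any of blue_key, yellow_key, rinse_cup, ink_black, ink_red, balm_jar, machine from where it was at the start of the episode above 0.03 m).
It also fails if it takes over 72 s, if anything falls off the work surface, if the arm or the gripper's body presses on something with over 40 N, if the wrist force passes 120 N, or if a joint passes its speed limit or range.

## Robot

A 6-joint arm with a two-finger parallel gripper is mounted at the origin on the work surface. World frame = base frame: x ahead of the robot, y to its left, z up, the work surface at z = 0. Lengths are in m, angles in rad, forces in N, time in s.
With the tool pointing down it reaches from about 0.35 to 0.775 m from the base axis. Payload 7.3 kg.
Tool frame: the origin (TCP) lies at the very end of the fingers, on their centre line; the grasp point (between the pads) lies grip_point_offset behind it (grip_point_offset is the distance from the TCP to the grasp point, in m); z points along the fingers, y is the direction in which the jaws open and shut (so a half turn about z gives the same grasp; the last joint's range is limited). The gripper opens to 92 mm and grips with 3 to 60 N. Pads are 19 mm wide; open, the fingers measure 130 mm over their backs; the gripper's body (75 mm by 190 mm) begins 47 mm behind the grasp point.
Start: joints at [1.177, 0.342, 1.524, -0, 1.275, -0.146], TCP at [0.129, 0.509, 0.227] pointing down, gripper open.
Joint ranges: [-2.53, 2.53], [-0.77, 2.02], [0.04, 2.7], [-1, 4.14], [0.28, 2.66], [-3.11, 3.11]. Speed limits (rad/s): [2.57, 2.57, 3.14, 3.14, 3.14, 3.14].

## Interface

Orientations are given as [roll, pitch, yaw] about the fixed x, y, z axes, in that order (R = Rz(yaw) Ry(pitch) Rx(roll)).
In Python, from cell import * gives the robot as it stands.
- The arm moves only by the shell command python3 -m inch 'ROWS' [OPENING] [FORCE]. ROWS is JSON, a list that holds one entry, the list of rows, each a list of 4 numbers: the shift along the tool's x, y, z in mm, then the turn about the tool's z in rad. In form: [[[x, y, z, roll], ...]]. A call has 1 to 10 rows; each row shifts and turns the commanded pose from where the row before left it, along the tool's axes as they then stand; what a row does not reach is not made up. A row lasts 1/8 s, in which the tool goes at most 62.5 mm and 10.7 degrees, less where a joint would pass 70% of its speed; a pose out of reach is approached as far as the arm can. A call with a gripper value outside its range is refused whole. OPENING is the closure, from -1 (fully open) to 1 (shut), set as the call begins (- or left out, the last holds). The fingers move at their own pace and stop on an object; FORCE is the grip in N (left out, the last holds). Time passes only in rows, so rows that do not move let the fingers close. It gives the time, the measured TCP pose, the force and the opening at its end, in the units of the state.
- observe(): the state, without advancing time (a new reading comes with each control period).
- read_camera(name): name is "side" or "top" or "wrist"; returns a dict with "img" (384x512x3 uint8, blue, green, red), "fx", "fy", "cx", "cy" (pixels), "eye" and "rotation" of the camera in the world; the wrist camera has in their place "T_tool_cam" (4x4, takes a point from camera to tool coordinates, whose origin is the TCP and whose axes are the flange's). Camera axes: x right, y down, z forward; pixel columns grow to the right and rows downward; lengths in m; the calibration is good to about 2 mm. A picture is of the moment at which its call begins: read the wrist's pose just before it. There is no depth.
- hand_in(): hands the job in, once; it reports no verdict.
Trained networks look in the newest picture that a camera, given by its name, has taken for a name from the list of things; names that differ only in an ending like _2 or _b are one class to them, and where a whole thing is asked for, a point or a joint stands for the part that bears it (a point fixed in the world has none). Each returns a list of dicts, best first, with "conf" (0 to 1); they miss things now and then, are a little off and sometimes report something else, mostly with a low value. They report only what shows in the picture. A call takes as long as a camera call. They do not tell look-alikes from the thing itself.
- boxes_of(camera, label): "at" ([row, column] in pixels, amid what is visible of it).
- place_of(camera, label): "at" ([row, column] in pixels: a listed point, or the origin of a listed thing).
The state is a dict: "time": time; "qpos": joint angles; "qvel": joint speeds; "joint_efforts": joint torques, N m; "tool_pos": TCP position; "tool_rot": TCP orientation; "contact_force": force on the tool from outside, world axes, zero at the start; "torque": the same for the moment, N m; "opening": finger opening in m.
Only numpy, scipy, OpenCV 4.12 (cv2) and the standard library are available. Lean on these libraries where they do the work, as an engineer would, in place of code of your own. Each camera call takes 0.05 s, during which the arm holds its last target. There are 200 camera calls.

## Working session

There is one attempt and no reset: what is moved stays moved. The work goes in short steps, Python scripts to look and compute and a shell command to move; the robot and the scene stay as the last step left them, time stands still between calls to the robot, and variables do not carry over. Pictures are saved under pics/ and viewed, about 8 in all and at most 12, crops included, and the job is handed in when it is done.

```bash
mkdir -p pics; ls; python3 - <<'E'
from cell import *
import cv2
s=observe();print(s); print(grip_point_offset if 'grip_point_offset' in globals() else '')
for c in ['side','top']:
    r=read_camera(c);cv2.imwrite(f'pics/{c}0.png',r['img'])
    print(c,r['fx'],r['fy'],r['cx'],r['cy'],r['eye'],r['rotation'])
    for l in ['red_key','hook','hook_seat','hook_throat','gate','post']:
        print(l,place_of(c,l)[:6])
    print('box',boxes_of(c,'red_key')[:6])
a=cv2.imread('pics/top0.png')
E
```

```text
pics
{'time': 0.0, 'qpos': array([ 1.17697807e+00,  3.42730762e-01,  1.52506705e+00, -2.65601351e-05,
        1.27538146e+00, -1.45978030e-01]), 'qvel': array([7.55165590e-05, 8.56330522e-04, 1.74750771e-03, 6.58644867e-04,
       7.21179398e-05, 6.14687307e-04]), 'joint_efforts': array([ 3.94709195e-04, -4.31246066e+01, -2.44222945e+01,  7.18459021e-02,
        5.59537194e-02, -1.19959127e-04]), 'tool_pos': array([0.12859779, 0.50856633, 0.22602333]), 'tool_rot': array([-3.14001922e+00, -2.05661698e-04,  2.89376002e+00]), 'contact_force': array([-0.11787088,  0.28999982,  0.84592854]), 'torque': array([ 0.04030955, -0.03572104, -0.00640876]), 'opening': 0.09165372485368166}
0.0188
side 360.82400515243484 360.82400515243484 255.90406144740865 197.4764947210476 [ 0.33480639 -0.75585297  0.72517307] [-2.21130151  0.01526614 -0.23416414]
red_key [{'at': [361.1, 163.7], 'conf': 0.84}, {'at': [305.8, 262.6], 'conf': 0.83}, {'at': [241.5, 286.0], 'conf': 0.6}, {'at': [300.3, 209.6], 'conf': 0.49}, {'at': [173.0, 229.6], 'conf': 0.49}]
hook [{'at': [158.5, 274.7], 'conf': 0.5}]
hook_seat [{
[... 319 characters left out ...]
87.4708326480269 258.99778727959904 188.04867207110942 [4.36030294e-01 2.70048469e-04 1.16860740e+00] [-3.08775640e+00  2.52505957e-03 -1.55825323e+00]
red_key [{'at': [240.1, 322.1], 'conf': 0.76}, {'at': [278.4, 362.7], 'conf': 0.71}, {'at': [204.0, 333.7], 'conf': 0.55}, {'at': [162.1, 270.5], 'conf': 0.43}]
hook [{'at': [145.2, 202.7], 'conf': 0.42}]
hook_seat [{'at': [145.1, 212.2], 'conf': 0.45}]
hook_throat [{'at': [147.6, 214.7], 'conf': 0.42}]
gate [{'at': [147.2, 206.9], 'conf': 0.54}]
post [{'at': [151.0, 205.0], 'conf': 0.85}]
box [{'at': [203.2, 339.7], 'conf': 0.75}, {'at': [280.0, 358.9], 'conf': 0.69}, {'at': [161.6, 270.0], 'conf': 0.61}, {'at': [240.2, 321.7], 'conf': 0.6}]
```

```bash
cat > h.py <<'E'
import numpy as np, cv2
from scipy.spatial.transform import Rotation as Ro
from cell import *
def cam(c):
    s=observe(); r=read_camera(c); K=(r['fx'],r['fy'],r['cx'],r['cy'])
    if c=='wrist':
        R=Ro.from_euler('xyz',s['tool_rot']).as_matrix(); T=np.array(r['T_tool_cam'])
        return r['img'],K,R@T[:3,3]+s['tool_pos'],R@T[:3,:3]
    rot=np.array(r['rotation']); 
    return r['img'],K,np.array(r['eye']),(rot if rot.shape==(3,3) else Ro.from_euler('xyz',rot).as_matrix())
def ray(C,at):
    _,K,e,R=C; d=R@np.array([(at[1]-K[2])/K[0],(at[0]-K[3])/K[1],1]); return e,d
def onz(C,at,z):
    e,d=ray(C,at); return e+d*(z-e[2])/d[2]
def proj(C,p):
    _,K,e,R=C; q=R.T@(np.array(p)-e); return np.array([q[1]/q[2]*K[1]+K[3],q[0]/q[2]*K[0]+K[2]])
def tri(rs):
    A=0;b=0
    for e,d in rs:
        d=d/np.linalg.norm(d);M=np.eye(3)-np.outer(d,d);A=A+M;b=b+M@e
    return np.linalg.solve(A,b)
E
python3 - <<'E'
from h import *
s=cam('side');t=cam('top')
for a in [(240.1,322.1),(278.4,362.7),(204,333.7),(162,270.5)]:
    p=onz(t,a,0.0);print('top',a,p.round(3),proj(s,p).round(0))
for n,a,b in [('post0',(202.5,275),(151,205)),('hook',(158.5,274.7),(145.2,202.7)),('seat',(165.2,275),(145.1,212.2)),('thr',(161.8,275.1),(147.6,214.7))]:
    print(n,tri([ray(s,a),ray(t,b)]).round(4),onz(s,a,0.16).round(3),onz(t,b,.16).round(3), onz(t,b,0).round(3),onz(s,a,0).round(3))
im=t[0]
cv2.imwrite('pics/both.png',np.vstack([cv2.resize(t[0][110:320,150:450],(780,546))]))
cv2.imwrite('pics/side1.png',cv2.resize(s[0],(780,585)))
E
```

```text
top (240.1, 322.1) [ 0.345 -0.187  0.   ] [300. 210.]
top (278.4, 362.7) [ 0.233 -0.308  0.   ] [357. 166.]
top (204, 333.7) [ 0.454 -0.222  0.   ] [303. 257.]
top (162, 270.5) [ 0.578 -0.03   0.   ] [241. 283.]
post0 [ 0.6115  0.172  -0.0173] [ 0.545 -0.05   0.16 ] [0.586 0.146 0.16 ] [0.61  0.169 0.   ] [0.604 0.15  0.   ]
hook [0.6003 0.1514 0.1675] [0.604 0.164 0.16 ] [0.601 0.153 0.16 ] [0.627 0.177 0.   ] [0.681 0.424 0.   ]
seat [0.5987 0.1285 0.1583] [0.595 0.126 0.16 ] [0.602 0.128 0.16 ] [0.628 0.148 0.   ] [0.668 0.375 0.   ]
thr [0.5927 0.1191 0.1759] [0.6   0.144 0.16 ] [0.595 0.121 0.16 ] [0.62 0.14 0.  ] [0.675 0.399 0.   ]
```

View pics/both.png

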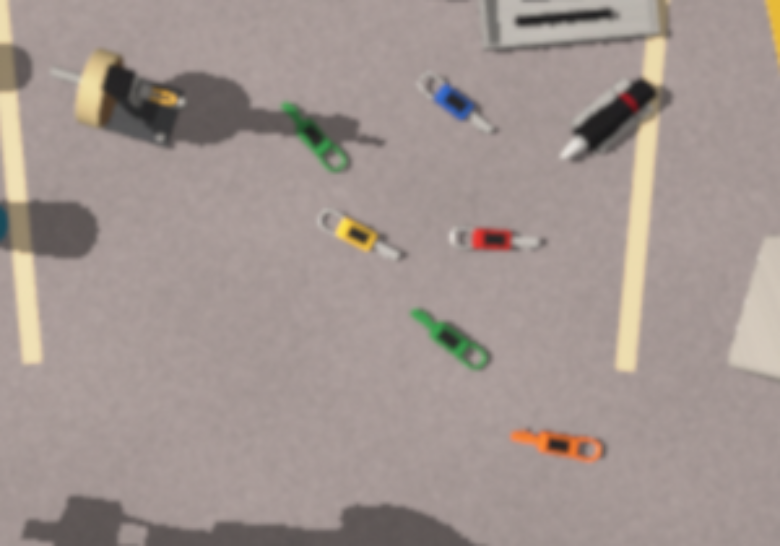

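View pics/side1.png

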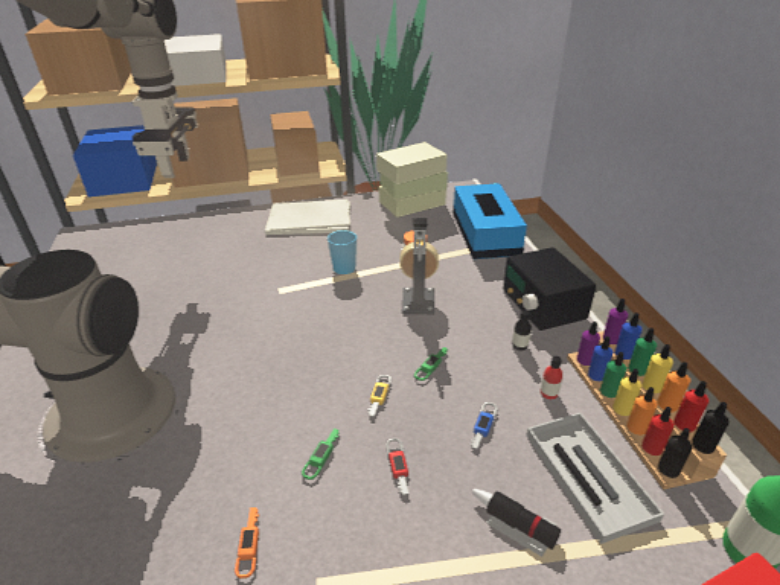

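Candidates for the red key in the top view: red grip at (row 202, col 340), yellow (200, 288), blue (149, 325), green ones and an orange one. Only (202, 340) has a red grip with a steel eye. In the side view it is at (305, 262). The eye points to +y, and the hook's open side faces about -y. I'll confirm in a wrist crop.

```bash
python3 -m inch '[[[0,0,-9,0.172],[0,0,-9,0.172],[0,0,-9,0.172],[0,0,-9,0.172],[0,0,-9,0.172],[0,0,-9,0.172],[0,0,-9,0.172],[0,0,-9,0.172]]]' -1 && python3 - <<'E'
from h import *
t=cam('top'); print(onz(t,(201.9,340.4),.014).round(3), onz(t,(201.5,325.8),.007).round(3),onz(t,(203,358.8),.007).round(3))
print(np.array(read_camera('wrist')['T_tool_cam']).round(3)); print({k:v for k,v in read_camera('wrist').items() if k in('fx','cx','cy')})
E
```

```text
time: 1.9
tool_pos: [0.1287, 0.5089, 0.299]
tool_rot: [3.142, -0.0, 1.512]
contact_force: [0.3, -0.6, 0.5]
opening: 0.0918
[ 0.46  -0.239  0.014] [ 0.461 -0.197  0.007] [ 0.457 -0.295  0.007]
[[ 0.    -0.969 -0.247  0.067]
 [ 1.     0.     0.    -0.001]
 [-0.    -0.247  0.969 -0.159]
 [ 0.     0.     0.     1.   ]]
{'fx': 309.408223661916, 'cx': 252.95570583467338, 'cy': 195.40263311225786}
```

```bash
python3 -m inch '[[[-42,44,0,0],[-42,44,0,0],[-42,44,0,0],[-42,44,0,0],[-42,44,0,0],[-42,44,0,0],[-42,44,0,0]]]' && python3 -m inch '[[[-55,8,18,0],[-55,8,18,0],[-55,8,18,0],[-55,8,18,0],[-55,8,18,0],[-55,8,18,0],[-55,8,18,0],[-54,8,18,0],[0,0,0,0]]]' && python3 - <<'E'
from h import *
w=cam('wrist'); t=cam('top')
print(observe()['tool_pos'])
g=boxes_of('wrist','red_key'); print(g); print(place_of('wrist','red_key'))
for a in place_of('wrist','red_key'): print(onz(w,a['at'],0).round(4))
cv2.imwrite('pics/w1.png',cv2.resize(w[0],(780,585)))
E
```

```text
time: 2.92
tool_pos: [0.4217, 0.1974, 0.2984]
tool_rot: [-3.141, -0.0, 1.522]
contact_force: [0.5, 0.8, -1.0]
opening: 0.0917
time: 4.05
tool_pos: [0.4604, -0.2455, 0.1525]
tool_rot: [-3.139, -0.001, 1.517]
contact_force: [-0.9, -0.3, 0.7]
opening: 0.0915
[ 0.46084158 -0.24248373  0.15398387]
[{'at': [172.7, 252.0], 'conf': 0.88}, {'at': [214.0, 36.1], 'conf': 0.73}, {'at': [128.9, 130.4], 'conf': 0.6}]
[{'at': [171.5, 251.7], 'conf': 0.98}, {'at': [127.2, 132.2], 'conf': 0.67}]
[ 0.4588 -0.2326  0.    ]
[ 0.3438 -0.1823  0.    ]
```

View pics/w1.png

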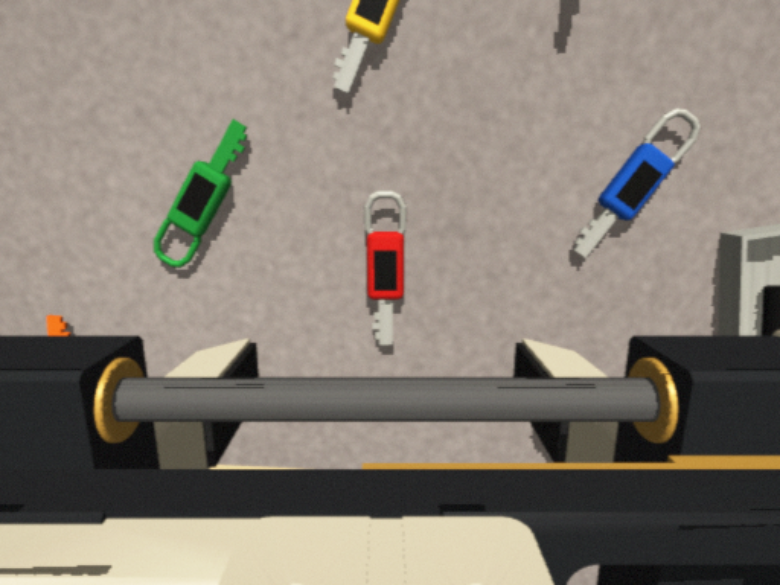

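The red key is at (265, 385) in the enlarged picture. Its steel eye is at (197, 385), pointing up and in line with the tool's x. It's the only red grip with a steel eye.

```bash
python3 - <<'E'
from h import *
w=cam('wrist'); s=observe(); f=1.523
R=Ro.from_euler('xyz',s['tool_rot']).as_matrix()
for n,(r,c),z in [('gripctr',(265,385.5),.014),('gripfar',(298,385.5),.014),('gripnear',(232,385.5),.012),('eye',(195,385.5),.007),('eyeInner',(200,385.5),.007),('blade tip',(346,386),.007)]:
    p=onz(w,(r/f,c/f),z); print(n,p.round(4),'tool mm',(R.T@(p-s['tool_pos'])*1e3).round(1))
E
```

```text
gripctr [ 0.4617 -0.2294  0.014 ] tool mm [ 12.2  -0.6 141.3]
gripfar [ 0.4606 -0.2513  0.014 ] tool mm [ -9.8  -0.6 141.3]
gripnear [ 0.4628 -0.2084  0.012 ] tool mm [ 33.2  -0.7 143.3]
eye [ 0.4639 -0.1855  0.007 ] tool mm [ 56.1  -0.7 148.3]
eyeInner [ 0.4638 -0.1886  0.007 ] tool mm [ 53.   -0.7 148.3]
blade tip [ 0.4592 -0.2872  0.007 ] tool mm [-45.8  -0.3 148.3]
```

```bash
python3 -m inch '[[[5,-0.5,40,0],[5,0,40,0],[0,0,35,0],[0,0,20,0],[0,0,9,0],[0,0,4,0],[0,0,0,0]]]' && python3 -m inch '[[[0,0,0,0],[0,0,0,0],[0,0,0,0],[0,0,0,0],[0,0,0,0],[0,0,0,0]]]' 1 50
```

```text
time: 5.22
tool_pos: [0.4619, -0.2327, 0.0073]
tool_rot: [3.141, 0.001, 1.518]
contact_force: [0.4, -0.7, 1.5]
opening: 0.0917
time: 5.98
tool_pos: [0.4614, -0.2327, 0.0066]
tool_rot: [-3.142, -0.0, 1.518]
contact_force: [0.0, -0.5, 0.1]
opening: 0.0364
```

```bash
python3 -m inch '[[[0,0,2.5,0],[0,0,1.5,0],[0,0,0,0]]]' 0.15 50 && python3 -m inch '[[[0,0,0,0],[0,0,0,0],[0,0,0,0],[0,0,0,0],[0,0,0,0]]]' 1 50 && python3 -m inch '[[[0,0,-10,0],[0,0,-30,0],[0,0,-40,0],[0,0,-40,0],[0,0,-40,0],[0,0,-40,0],[0,0,-40,0],[0,0,0,0]]]'
```

```text
time: 6.35
tool_pos: [0.4613, -0.2326, 0.0025]
tool_rot: [-3.141, -0.0, 1.518]
contact_force: [0.5, 0.6, 0.6]
opening: 0.0393
time: 6.98
tool_pos: [0.4614, -0.2327, 0.0027]
tool_rot: [3.142, -0.0, 1.518]
contact_force: [0.0, 0.2, 0.4]
opening: 0.0234
time: 7.98
tool_pos: [0.4626, -0.2334, 0.2465]
tool_rot: [3.135, 0.004, 1.518]
contact_force: [0.1, -0.6, -1.0]
opening: 0.0236
```

```bash
python3 - <<'E'
from h import *
w=cam('wrist')
cv2.imwrite('pics/w2.png',cv2.resize(w[0],(780,585)))
s=cam('side'); p=observe()['tool_pos']; a=proj(s,p+[0,.04,0]).astype(int); print(a,p)
r,c=a; b=cv2.resize(s[0][r-40:r+40,c-50:c+50],(400,320),interpolation=cv2.INTER_CUBIC)
t=cam('top'); r,c=proj(t,p+[0,.04,0]).astype(int)
b2=cv2.resize(t[0][r-40:r+40,c-50:c+50],(400,320),interpolation=cv2.INTER_CUBIC)
o=np.zeros((320+400,800,3),np.uint8)
i=cv2.resize(w[0],(360,270)); cv2.imwrite('pics/h2.png',np.hstack([b,b2]))
E
```

```text
[217 255] [ 0.46112319 -0.23243489  0.24280839]
```

View pics/w2.png

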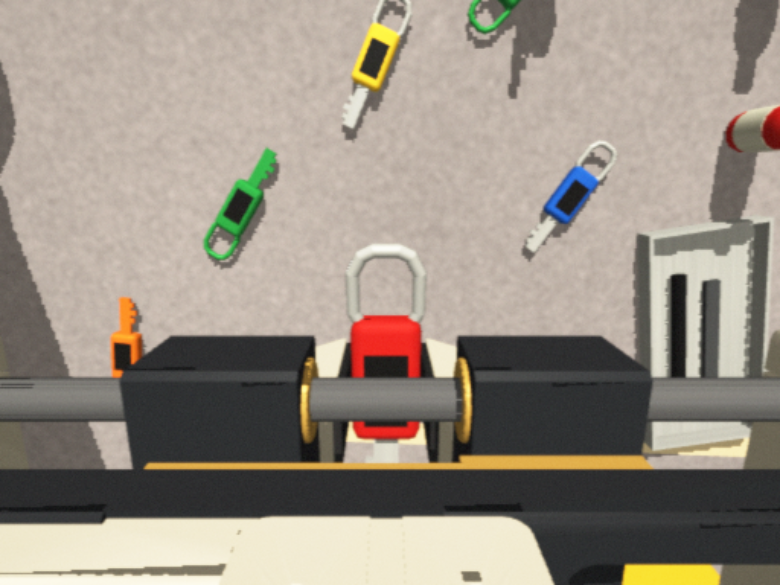

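The key is held straight in the jaws: eye outer edge at (244, 386), grip near edge at row 317. The apparent width and lengths suggest the eye is bent up by several mm. Now to the hook.

```bash
python3 -m inch '[[[40,16,-1,0],[44,19,-2,0],[44,19,-2,0],[44,19,-2,0],[44,19,-2,0],[40,19,-1,0],[6,4,0,0],[0,0,0,0]]]' && python3 - <<'E'
from h import *
w=cam('wrist'); s=observe(); print(s['tool_pos'],s['tool_rot'])
for l in ['hook','hook_seat','hook_throat','gate','post']:
    for a in place_of('wrist',l)[:2]: print(l,a, onz(w,a['at'],{'hook':.16,'hook_seat':.1545,'hook_throat':.18,'gate':.18,'post':0}[l]).round(4))
cv2.imwrite('pics/w3.png',cv2.resize(w[0],(780,585)))
E
```

```text
time: 9.12
tool_pos: [0.5896, 0.0228, 0.2513]
tool_rot: [-3.139, 0.0, 1.519]
contact_force: [-0.6, -0.9, -1.4]
opening: 0.0235
[0.58949208 0.02212238 0.25169628] [-3.13940287e+00  3.68057229e-04  1.51752513e+00]
hook {'at': [28.1, 259.6], 'conf': 0.8} [0.6003 0.152  0.16  ]
hook_seat {'at': [72.6, 250.3], 'conf': 0.92} [0.5919 0.1225 0.1545]
hook_seat {'at': [239.7, 252.3], 'conf': 0.21} [ 0.5861 -0.0159  0.1545]
hook_throat {'at': [75.1, 249.8], 'conf': 0.73} [0.5915 0.1176 0.18  ]
gate {'at': [33.7, 259.3], 'conf': 0.7} [0.5994 0.1436 0.18  ]
post {'at': [52.8, 259.9], 'conf': 0.66} [0.6042 0.1646 0.    ]
```

View pics/w3.png

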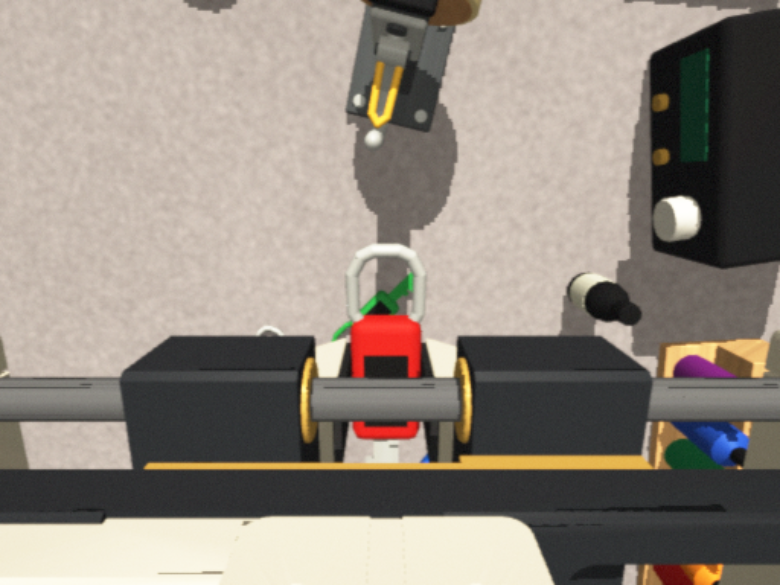

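Hook seen at top: nose tip ball at (138, 374), gate tip (122, 380), gate root about (65, 391). The foot edges lean about 12°, so the hook's yaw differs from the key's.

```bash
python3 - <<'E'
from h import *
w=cam('wrist'); f=1.523
q=lambda r,c,z: onz(w,(r/f,c/f),z)
n=q(138,374,.188); g=q(121,380.5,.18); r1=q(65,391,.18); fl=[q(8,370,.012),q(110,348,.012),q(130,430,.012),q(20,455,.012)]
print('nose',n.round(4),'tip',g.round(4),'root',r1.round(4)); print('foot',[x.round(4) for x in fl])
H=np.array([.6003,.152]);
for nm,a,b in [('root-nose',n,r1),('tip-root',g,r1),('nose-H',n,H),('footL',fl[1],fl[0]),('footR',fl[2],fl[3])]:
    d=b[:2]-a[:2]; print(nm,np.arctan2(d[1],d[0]).round(3),(np.linalg.norm(d)*1e3).round(1))
print('eye far wire at key', [q(251,386,observe()['tool_pos'][2]+h).round(4) for h in (.004,.012)])
E
```

```text
nose [0.5887 0.1061 0.188 ] tip [0.5921 0.114  0.18  ] root [0.5981 0.1375 0.18  ]
foot [array([0.5881, 0.2133, 0.012 ]), array([0.5662, 0.1421, 0.012 ]), array([0.6308, 0.1235, 0.012 ]), array([0.6522, 0.2017, 0.012 ])]
root-nose 1.28 32.8
tip-root 1.318 24.2
nose-H 1.324 47.4
footL 1.272 74.5
footR 1.303 81.0
eye far wire at key [array([0.5918, 0.065 , 0.2569]), array([0.5919, 0.0662, 0.2649])]
```

```bash
python3 -m inch '[[[0,0,0,0.1075],[0,0,0,0.1075],[16,-7.5,0,0],[16,-7.5,0,0],[15.7,-7.3,0,0],[0,0,12,0],[0,0,12,0],[0,0,12,0],[0,0,0,0]]]' && python3 - <<'E'
from h import *
w=cam('wrist'); s=observe(); print(s['tool_pos'],s['tool_rot'])
for l in ['hook','hook_seat','hook_throat','gate']:
    for a in place_of('wrist',l)[:1]: print(l,a, onz(w,a['at'],{'hook':.16,'hook_seat':.1545,'hook_throat':.18,'gate':.18}[l]).round(4))
i=w[0][100:260,150:360]; cv2.imwrite('pics/w4.png',cv2.resize(i,None,fx=3.6,fy=3.6,interpolation=cv2.INTER_CUBIC))
E
```

```text
time: 10.6
tool_pos: [0.5806, 0.0743, 0.2151]
tool_rot: [-3.139, 0.001, 1.302]
contact_force: [-0.2, 0.7, 0.1]
opening: 0.0235
[0.58109539 0.07433839 0.21600486] [-3.14028272e+00  2.99020413e-04  1.30220026e+00]
hook {'at': [92.0, 252.1], 'conf': 0.7} [0.601  0.1539 0.16  ]
hook_seat {'at': [138.9, 248.5], 'conf': 0.67} [0.5904 0.125  0.1545]
hook_throat {'at': [152.4, 251.5], 'conf': 0.97} [0.5908 0.1181 0.18  ]
gate {'at': [111.4, 254.9], 'conf': 0.96} [0.5994 0.1413 0.18  ]
```

View pics/w4.png

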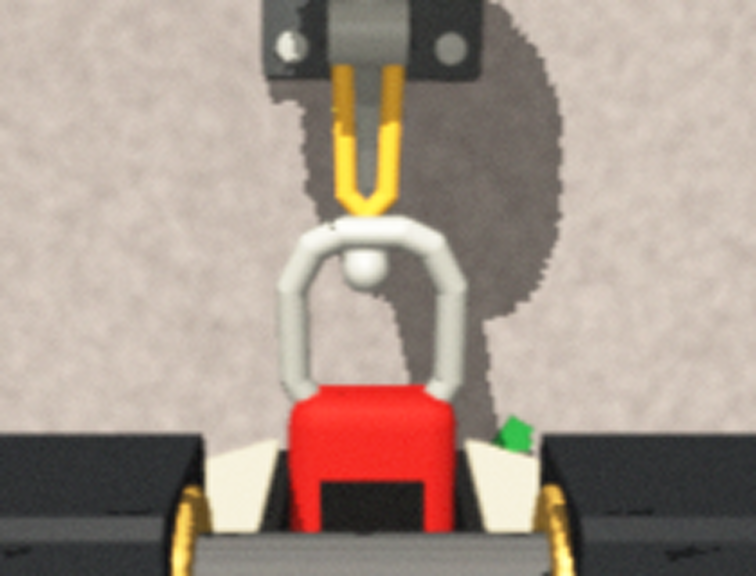

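Yaw is now aligned: nose ball at (268, 365) in the crop shows inside the eye (wire at row 235, centre 371), and the gate tip at (205, 367) is just beyond. The eye is about 1 mm too far right. I'll correct that, descend and feel for the gate.

```bash
cat > feel.py <<'E'
import sys
from h import *
F=[];P=[];E=[]
for i in range(int(sys.argv[1])):
    read_camera('side'); s=observe(); F.append(s['contact_force']);P.append(s['tool_pos'])
F=np.array(F);print('t',round(s['time'],2),'F',F.mean(0).round(2),'sd',F.std(0).round(2),'z',(np.mean(P,0)*1e3).round(1))
E
python3 -m inch '[[[0,-0.7,5,0],[0,0,5,0],[0,0,0,0]]]' && python3 feel.py 6 && python3 -m inch '[[[0,0,5,0],[0,0,3,0],[0,0,0,0]]]' && python3 feel.py 6
```

```text
time: 11.22
tool_pos: [0.5803, 0.075, 0.2061]
tool_rot: [-3.14, 0.0, 1.303]
contact_force: [0.6, 0.1, -0.1]
opening: 0.0237
t 11.53 F [ 0.26  0.03 -1.03] sd [0.28 0.15 0.49] z [580.6  75.  206.7]
time: 11.9
tool_pos: [0.5804, 0.075, 0.1982]
tool_rot: [-3.141, 0.0, 1.303]
contact_force: [-0.6, -0.5, -1.5]
opening: 0.0235
t 12.2 F [ 0.2  -0.14 -0.8 ] sd [0.2  0.34 0.44] z [580.6  75.  198.7]
```

```bash
python3 -m inch '[[[-0.8,0,5,0],[0,0,5,0],[0,0,0,0]]]' && python3 feel.py 4 && python3 -m inch '[[[0,0,4,0],[0,0,0,0]]]' && python3 feel.py 4 && python3 -m inch '[[[0,0,4,0],[0,0,0,0]]]' && python3 feel.py 4
```

```text
time: 12.58
tool_pos: [0.58, 0.0742, 0.188]
tool_rot: [-3.14, 0.0, 1.303]
contact_force: [-1.0, 0.8, -0.4]
opening: 0.0232
t 12.78 F [-0.08  0.1  -0.33] sd [0.31 0.55 0.4 ] z [580.4  74.2 188.6]
time: 13.02
tool_pos: [0.5802, 0.0742, 0.1843]
tool_rot: [-3.141, 0.0, 1.303]
contact_force: [0.3, 0.1, 0.2]
opening: 0.0236
t 13.22 F [-0.    0.06 -0.56] sd [0.2  0.42 0.33] z [580.4  74.2 184.6]
time: 13.48
tool_pos: [0.5801, 0.0742, 0.1802]
tool_rot: [-3.141, 0.0, 1.303]
contact_force: [-0.0, 0.3, -0.9]
opening: 0.0235
t 13.68 F [-0.19 -0.41 -0.57] sd [0.56 0.37 0.48] z [580.4  74.2 180.6]
```

```bash
python3 -m inch '[[[0,0,3,0],[0,0,0,0]]]' && python3 feel.py 3 && python3 -m inch '[[[0,0,3,0],[0,0,0,0]]]' && python3 feel.py 3 && python3 -m inch '[[[0,0,3,0],[0,0,0,0]]]' && python3 feel.py 3
```

```text
time: 13.92
tool_pos: [0.5802, 0.0742, 0.1774]
tool_rot: [-3.141, 0.0, 1.303]
contact_force: [1.4, 0.3, -1.4]
opening: 0.0233
t 14.07 F [-0.38  0.09 -0.39] sd [0.26 0.25 0.07] z [580.4  74.2 177.6]
time: 14.32
tool_pos: [0.5805, 0.0742, 0.1747]
tool_rot: [3.141, -0.0, 1.303]
contact_force: [0.7, 0.4, -1.0]
opening: 0.0235
t 14.47 F [ 0.48 -0.24 -0.31] sd [0.83 0.38 0.51] z [580.5  74.2 174.8]
time: 14.72
tool_pos: [0.5805, 0.0742, 0.1717]
tool_rot: [3.141, -0.0, 1.303]
contact_force: [0.4, -0.5, 2.2]
opening: 0.0233
t 14.88 F [0.39 0.18 1.87] sd [0.16 0.56 0.45] z [580.5  74.2 171.8]
```

Contact at TCP z ≈ 0.172–0.174, so the wire sits about 11–12 mm above the fingertips, meaning the eye is bent up 7–8 mm. This matches the picture estimate. Pushing on.

```bash
python3 -m inch '[[[0,0,3,0],[0,0,3,0],[0,0,0,0]]]' && python3 feel.py 3 && python3 -m inch '[[[0,0,3,0],[0,0,2,0],[0,0,0,0]]]' && python3 feel.py 3 && python3 - <<'E'
from h import *
w=cam('wrist'); i=w[0][80:260,150:360]; cv2.imwrite('pics/w5.png',cv2.resize(i,None,fx=3,fy=3,interpolation=cv2.INTER_CUBIC))
E
```

```text
time: 15.25
tool_pos: [0.5805, 0.0742, 0.1655]
tool_rot: [3.142, -0.0, 1.303]
contact_force: [0.6, 1.0, 2.6]
opening: 0.0233
t 15.4 F [0.55 0.45 2.74] sd [0.67 0.48 0.47] z [580.4  74.2 165.7]
time: 15.78
tool_pos: [0.5803, 0.074, 0.1605]
tool_rot: [-3.141, 0.0, 1.303]
contact_force: [-0.2, -0.1, 1.7]
opening: 0.0234
t 15.93 F [-0.15 -1.33  2.73] sd [0.46 0.23 0.43] z [580.3  74.  160.6]
```

View pics/w5.png

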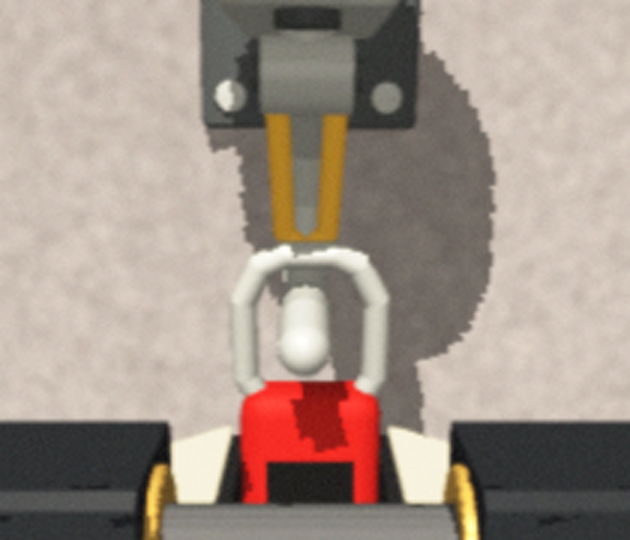

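Gate is swung down behind the wire (gate tip row 240, wire row 262), with the nose inside the opening.

```bash
python3 -m inch '[[[0,0,2,0],[0,0,2,0],[0,0,0,0]]]' && python3 feel.py 3 && python3 -m inch '[[[0,0,2,0],[0,0,1,0],[0,0,0,0]]]' && python3 feel.py 3
```

```text
time: 16.35
tool_pos: [0.5803, 0.074, 0.1565]
tool_rot: [-3.141, 0.0, 1.303]
contact_force: [-0.6, -0.6, 1.7]
opening: 0.0236
t 16.5 F [-0.52 -1.98  2.37] sd [0.08 0.11 0.35] z [580.3  74.  156.6]
time: 16.88
tool_pos: [0.5802, 0.074, 0.1535]
tool_rot: [-3.141, 0.0, 1.303]
contact_force: [0.5, -2.6, 1.3]
opening: 0.0234
t 17.02 F [-0.94 -2.86  1.98] sd [0.57 0.53 0.36] z [580.2  73.9 153.5]
```

```bash
python3 -m inch '[[[0,0,1.5,0],[0,0,1,0],[0,0,0,0]]]' && python3 feel.py 3; python3 - <<'E'
from h import *
w=cam('wrist'); i=w[0][80:260,150:360]; cv2.imwrite('pics/w6.png',cv2.resize(i,None,fx=3,fy=3,interpolation=cv2.INTER_CUBIC))
E
```

```text
time: 17.4
tool_pos: [0.5801, 0.0745, 0.1506]
tool_rot: [-3.14, -0.001, 1.303]
contact_force: [0.5, -0.0, -0.5]
opening: 0.0236
t 17.55 F [ 0.53 -0.18 -0.54] sd [0.55 0.46 0.19] z [580.2  74.6 150.9]
```

View pics/w6.png

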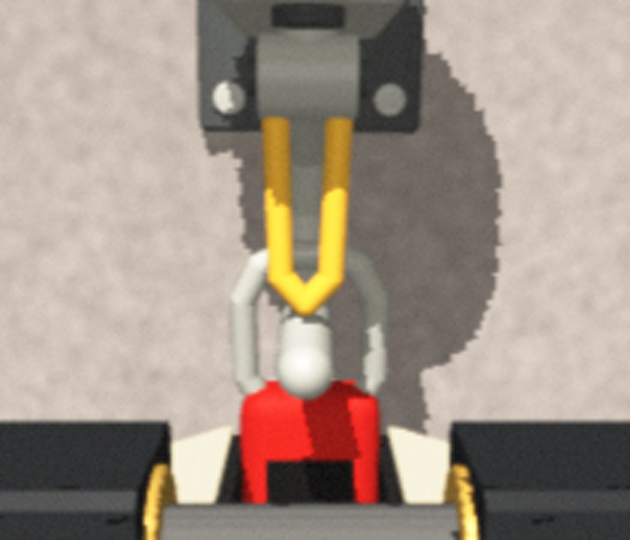

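The gate has snapped shut over the eye: its tip is at (310, 305) in front of the nose, and the wire is dimly visible below it. Force is back to baseline. Now the tug.

```bash
python3 -m inch '[[[0,0,-4,0],[0,0,-4,0],[0,0,-2,0],[0,0,0,0]]]' && python3 feel.py 3 && python3 -m inch '[[[0,0,-1,0],[0,0,0,0]]]' && python3 feel.py 3&& python3 -m inch '[[[0,0,-1,0],[0,0,0,0]]]' && python3 feel.py 3
```

```text
time: 18.1
tool_pos: [0.5805, 0.0742, 0.1615]
tool_rot: [3.141, -0.0, 1.303]
contact_force: [-0.0, -0.4, -1.3]
opening: 0.0236
t 18.25 F [-0.35 -0.11 -0.44] sd [0.23 0.62 0.36] z [580.3  74.2 161.2]
time: 18.5
tool_pos: [0.5804, 0.0742, 0.1623]
tool_rot: [3.142, -0.0, 1.303]
contact_force: [-0.4, -1.2, -1.0]
opening: 0.0234
t 18.65 F [ 0.06 -0.39 -0.59] sd [0.69 0.7  0.22] z [580.4  74.2 162.2]
time: 18.9
tool_pos: [0.5804, 0.0742, 0.1633]
tool_rot: [3.141, -0.0, 1.303]
contact_force: [-0.7, -0.7, -0.5]
opening: 0.0234
t 19.05 F [-0.08 -0.13 -0.18] sd [0.51 0.13 0.82] z [580.4  74.2 163.2]
```

```bash
python3 -m inch '[[[0,0,-0.7,0],[0,0,0,0]]]' && python3 feel.py 3 && python3 -m inch '[[[0,0,-0.5,0],[0,0,0,0]]]' && python3 feel.py 3
```

```text
time: 19.3
tool_pos: [0.5804, 0.0742, 0.164]
tool_rot: [3.141, -0.0, 1.303]
contact_force: [0.4, -0.2, -1.1]
opening: 0.0239
t 19.45 F [-0.2  -0.18 -0.87] sd [0.39 0.15 0.25] z [580.4  74.2 163.9]
time: 19.7
tool_pos: [0.5804, 0.0742, 0.1644]
tool_rot: [3.142, -0.0, 1.303]
contact_force: [-0.6, -0.5, -1.3]
opening: 0.0233
t 19.85 F [ 0.14  0.01 -0.56] sd [0.38 0.48 0.82] z [580.4  74.2 164.4]
```

```bash
python3 -m inch '[[[0,0,-0.5,0],[0,0,0,0]]]' && python3 feel.py 3 && python3 -m inch '[[[0,0,-0.5,0],[0,0,0,0]]]' && python3 feel.py 3
```

```text
time: 20.1
tool_pos: [0.5804, 0.0742, 0.165]
tool_rot: [3.141, -0.0, 1.303]
contact_force: [0.4, 0.4, -0.9]
opening: 0.0234
t 20.25 F [ 0.31  0.44 -0.86] sd [0.09 0.83 0.55] z [580.4  74.2 164.9]
time: 20.5
tool_pos: [0.5804, 0.0742, 0.1655]
tool_rot: [3.141, -0.0, 1.303]
contact_force: [0.6, -0.2, -0.9]
opening: 0.0231
t 20.65 F [-0.38  0.11 -0.27] sd [0.43 0.77 0.34] z [580.4  74.2 165.4]
```

```bash
python3 -m inch '[[[0,0,-0.5,0],[0,0,0,0]]]' && python3 feel.py 3 && python3 -m inch '[[[0,0,-0.5,0],[0,0,0,0]]]' && python3 feel.py 3
```

```text
time: 20.9
tool_pos: [0.5804, 0.0742, 0.166]
tool_rot: [3.141, -0.0, 1.303]
contact_force: [0.9, -0.2, -0.7]
opening: 0.0236
t 21.05 F [ 0.4   0.76 -1.21] sd [0.33 0.5  0.49] z [580.4  74.2 165.9]
time: 21.3
tool_pos: [0.5804, 0.0742, 0.1665]
tool_rot: [3.141, -0.0, 1.303]
contact_force: [0.5, -0.2, -1.2]
opening: 0.0233
t 21.45 F [-0.07 -0.49 -0.72] sd [0.16 0.64 0.27] z [580.4  74.2 166.4]
```

```bash
python3 -m inch '[[[0,0,-0.5,0],[0,0,0,0]]]' && python3 feel.py 3 && python3 -m inch '[[[0,0,-0.5,0],[0,0,0,0]]]' && python3 feel.py 3
```

```text
time: 21.7
tool_pos: [0.5804, 0.0742, 0.1669]
tool_rot: [3.142, -0.0, 1.303]
contact_force: [-0.5, -0.2, -1.3]
opening: 0.0234
t 21.85 F [ 0.01  0.36 -0.27] sd [0.25 0.48 0.76] z [580.4  74.2 166.9]
time: 22.1
tool_pos: [0.5803, 0.0742, 0.1673]
tool_rot: [-3.141, 0.0, 1.303]
contact_force: [-0.3, -0.5, -1.7]
opening: 0.0234
t 22.25 F [ 0.48 -0.06 -1.48] sd [0.28 0.32 0.21] z [580.3  74.2 167.3]
```

Contact is beginning at z ≈ 167.2. Next are finer steps.

```bash
python3 -m inch '[[[0,0,-0.3,0],[0,0,0,0]]]' && python3 feel.py 4
```

```text
time: 22.5
tool_pos: [0.5803, 0.0742, 0.1676]
tool_rot: [-3.141, 0.0, 1.303]
contact_force: [-0.0, 0.6, -2.6]
opening: 0.0238
t 22.7 F [ 0.55  0.22 -3.02] sd [0.35 0.58 0.2 ] z [580.3  74.2 167.6]
```

```bash
python3 -m inch '[[[0,0,-0.4,0],[0,0,0,0]]]' && python3 feel.py 4
```

```text
time: 22.95
tool_pos: [0.5803, 0.0741, 0.1679]
tool_rot: [-3.141, 0.0, 1.303]
contact_force: [0.7, -0.3, -5.1]
opening: 0.0234
t 23.15 F [ 0.38  0.   -4.93] sd [0.58 0.33 0.59] z [580.3  74.2 167.9]
```

```bash
python3 -m inch '[[[0,0,-0.1,0],[0,0,0,0],[0,0,0,0],[0,0,0,0],[0,0,0,0],[0,0,0,0]]]' && python3 feel.py 3 && python3 -m inch '[[[0,0,2,0],[0,0,4,0],[1,0,4,0],[1,0,4,0],[1,0,4,0],[0.5,0,1,0],[0,0,0,0]]]' && python3 feel.py 4
```

```text
time: 23.9
tool_pos: [0.5803, 0.0742, 0.1681]
tool_rot: [-3.141, 0.0, 1.303]
contact_force: [0.7, -0.9, -5.2]
opening: 0.0232
t 24.05 F [ 0.28 -0.29 -6.51] sd [0.09 0.25 0.01] z [580.3  74.2 168.2]
time: 24.92
tool_pos: [0.5813, 0.0776, 0.1492]
tool_rot: [-3.142, -0.0, 1.303]
contact_force: [0.8, -0.0, -0.4]
opening: 0.0234
t 25.12 F [ 0.04 -0.07 -0.53] sd [0.39 0.48 0.26] z [581.4  77.6 149.3]
```

Tug held at about 5 N for about a second, force then back to baseline. Now I seat the wire gently in the bowl.

```bash
python3 -m inch '[[[0,0,1.5,0],[0,0,0,0]]]' && python3 feel.py 3 && python3 -m inch '[[[0,0,1,0],[0,0,0,0]]]' && python3 feel.py 3
```

```text
time: 25.38
tool_pos: [0.5812, 0.0776, 0.1476]
tool_rot: [-3.141, -0.0, 1.303]
contact_force: [-0.0, -0.6, -1.4]
opening: 0.0235
t 25.52 F [-0.06 -0.18 -0.29] sd [0.53 0.45 0.15] z [581.3  77.5 147.7]
time: 25.78
tool_pos: [0.5813, 0.0776, 0.1466]
tool_rot: [-3.141, -0.0, 1.303]
contact_force: [1.1, -0.3, -0.5]
opening: 0.0235
t 25.93 F [ 0.02 -0.13 -0.16] sd [0.42 0.58 0.33] z [581.3  77.6 146.7]
```

```bash
python3 -m inch '[[[0,0,0,0],[0,0,1,0],[0,0,1,0],[0.3,0,1,0],[0,0,0,0]]]' - 4 && python3 feel.py 3 && python3 -m inch '[[[0.5,0,1,0],[0.5,0,1,0],[0.5,0,1,0],[0,0,0,0]]]' && python3 feel.py 3
```

```text
time: 26.55
tool_pos: [0.5814, 0.0779, 0.1436]
tool_rot: [-3.142, -0.0, 1.303]
contact_force: [0.2, 0.1, -0.0]
opening: 0.0237
t 26.7 F [-0.46 -0.08  0.22] sd [0.16 0.47 0.38] z [581.4  77.9 143.7]
time: 27.2
tool_pos: [0.5818, 0.0794, 0.1407]
tool_rot: [-3.142, -0.0, 1.303]
contact_force: [0.2, 0.1, -0.1]
opening: 0.0239
t 27.35 F [ 0.45  0.44 -0.35] sd [0.39 0.3  0.3 ] z [581.8  79.3 140.7]
```

```bash
python3 -m inch '[[[0.5,0,1,0],[0.5,0,1,0],[0.6,0,1,0],[0.6,0,1,0],[0.6,0,1,0],[0.6,0,1,0],[0,0,0,0]]]' && python3 feel.py 3; python3 - <<'E'
from h import *
w=cam('wrist'); i=w[0][80:260,150:360]
s=cam('side'); r,c=proj(s,[.59,.1,.15]).astype(int); j=cv2.resize(s[0][r-30:r+30,c-22:c+22],(396,540),interpolation=cv2.INTER_CUBIC)
i=cv2.resize(i[:, 40:170],(390,540),interpolation=cv2.INTER_CUBIC); cv2.imwrite('pics/w7.png',np.hstack([i,j]))
E
```

```text
time: 28.22
tool_pos: [0.5827, 0.0826, 0.1346]
tool_rot: [-3.141, -0.0, 1.303]
contact_force: [-0.2, -0.5, 0.3]
opening: 0.0238
t 28.38 F [-0.29  0.26 -0.12] sd [0.45 0.45 0.35] z [582.7  82.7 134.7]
```

View pics/w7.png

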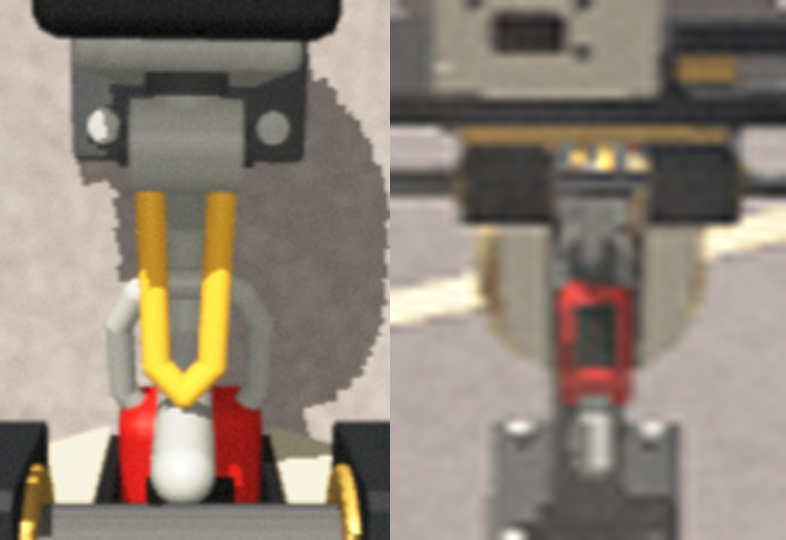

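The wire rests in the bowl under the shut gate, and the key has pivoted down in the light grip. Release.

```bash
python3 -m inch '[[[0,0,0,0],[0,0,0,0],[0,0,0,0],[0,0,0,0],[0,0,0,0],[0,0,0,0],[0,0,0,0],[0,0,0,0]]]' -1 && python3 -m inch '[[[0,0,-5,0],[0,0,-15,0],[0,0,-25,0],[-10,0,-30,0],[-20,0,-30,0],[-20,0,-20,0],[0,0,0,0],[0,0,0,0]]]' && python3 - <<'E'
from h import *
w=cam('wrist'); s=cam('side'); r,c=proj(s,[.59,.12,.12]).astype(int); j=cv2.resize(s[0][r-30:r+30,c-22:c+22],(396,540),interpolation=cv2.INTER_CUBIC)
i=cv2.resize(w[0],(390,293))
i=np.vstack([i,np.zeros((247,390,3),np.uint8)]); cv2.imwrite('pics/w8.png',np.hstack([i,j]))
for l in ['red_key','hook','hook_seat']:
    print(l,place_of('side',l)[:4],place_of('wrist',l)[:3])
print(proj(s,[.5933,.1225,.109]),proj(w,[.5933,.1225,.109]))
E
```

```text
time: 29.48
tool_pos: [0.5827, 0.0826, 0.1347]
tool_rot: [-3.142, -0.0, 1.303]
contact_force: [0.1, -0.6, -0.1]
opening: 0.0916
time: 30.48
tool_pos: [0.5692, 0.0349, 0.2593]
tool_rot: [-3.141, -0.0, 1.303]
contact_force: [0.2, -0.7, 0.5]
opening: 0.092
red_key [{'at': [179.2, 277.5], 'conf': 0.68}, {'at': [299.6, 208.9], 'conf': 0.66}, {'at': [356.8, 162.9], 'conf': 0.63}, {'at': [238.3, 285.4], 'conf': 0.56}] [{'at': [83.5, 252.1], 'conf': 0.79}, {'at': [207.0, 266.1], 'conf': 0.65}]
hook [{'at': [159.8, 275.3], 'conf': 0.45}] [{'at': [40.6, 251.8], 'conf': 0.83}]
hook_seat [{'at': [166.3, 274.1], 'conf': 0.44}] [{'at': [85.3, 252.6], 'conf': 0.73}, {'at': [82.0, 254.4], 'conf': 0.3}]
[180.09904419 274.59802091] [ 90.27384771 253.88172551]
```

View pics/w8.png

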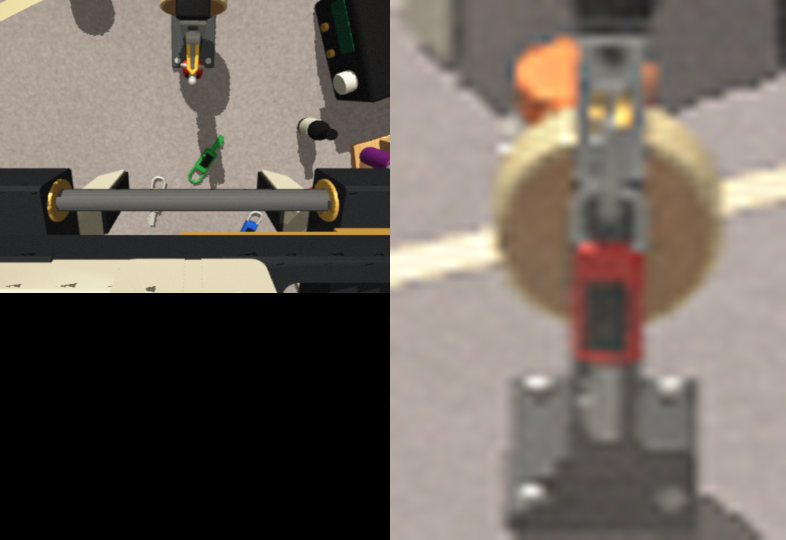

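The key hangs in the hook, the gate looks shut, and the net's origin (row 179, col 277.5) fits the expected (180, 275). I'll let the swing die out and check for motion.

```bash
for i in 1 2 3 4; do python3 -m inch '[[[0,0,0,0],[0,0,0,0],[0,0,0,0],[0,0,0,0],[0,0,0,0],[0,0,0,0],[0,0,0,0],[0,0,0,0],[0,0,0,0],[0,0,0,0]]]' >/dev/null; done; cat > mot.py <<'E'
from h import *
def c(i):
    m=i.astype(int); m=(m[...,2]-np.maximum(m[...,0],m[...,1])>50); m[:, :150]=0
    return m
for k in range(8):
    s=cam('side')[0][150:215,255:300]; w=cam('wrist')[0][60:130,225:285]
    print([np.array(np.nonzero(c2)).mean(1).round(2).tolist()+[int(c2.sum())] for c2 in [( (x.astype(int)[...,2]-x.astype(int)[...,:2].max(-1))>50)&(x.astype(int)[...,1]-x.astype(int)[...,0]<40) for x in (s,w)]])
print(observe()['time'])
E
python3 mot.py
```

```text
[[23.87, 18.69, 75], [31.32, 27.01, 163]]
[[24.15, 18.77, 74], [31.29, 27.02, 159]]
[[24.44, 18.93, 72], [31.27, 27.15, 163]]
[[24.08, 18.64, 73], [31.35, 27.15, 165]]
[[24.04, 18.82, 73], [31.33, 27.16, 162]]
[[24.33, 18.77, 75], [31.36, 27.04, 162]]
[[24.12, 18.82, 73], [31.25, 27.25, 163]]
[[24.11, 18.81, 73], [31.43, 27.0, 163]]
36.675
```

```bash
python3 -c "
from cell import *
print(hand_in())"
```

```text
the job is handed in; nothing more can be done
None
```

The red key is clipped into the snap hook and hanging there, and the job is handed in at about 37 s of the 72 s allowed. There is no verdict back from the system.

- **Clipping in:** I pushed the eye down against the gate; the force peaked at about 4 N, and then the gate snapped shut over the wire. The picture and the force, back at baseline, both showed this.
- **Eye bend:** The eye turned out to be bent up by 7–8 mm. That estimate comes from where it first touched the gate, and the wrist picture roughly agreed.
- **Tug:** I pulled up against the shut gate at about 4–6 N for roughly a second, reading 5 to 6.5 N before subtracting the key's weight. That is a little over the half kilo asked for and under the 10 N limit. The arm's tool stayed straight down throughout, but I did not measure the key's own tilt.
- **Letting go:** I rested the wire in the bowl and let the key swing partway down in a light grip before opening, to soften the drop. I had no force reading on the post during that last swing.

The last checks agreed. The key is at rest, with the picture centroids steady to under half a pixel over 0.8 s. Its origin in the side view was within about 3 pixels of where it should hang. The gate looked shut in the last wrist picture, the arm is clear, and I saw nothing else moved, though I did not measure the other items' positions.

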